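# Lid and seal the pastry tubs

### The arm

A 6-joint arm with a two-finger parallel gripper is mounted at the origin on the work surface. World frame = base frame: x ahead of the robot, y to its left, z up, the work surface at z = 0. Lengths are in mm, angles in rad, forces in N, time in s.
With the tool pointing down it reaches from about 350 to 875 mm from the base axis. Payload 15.5 kg.
Tool frame: the origin (TCP) lies midway between the tips of the shut fingers; the grasp point (between the pads) lies 19 mm behind it; y points along the fingers, x is the direction in which the jaws open and shut, and the axes are right-handed (so a half turn about y gives the same grasp; the last joint's range is limited). The gripper opens to 85 mm and grips with 20 to 120 N. Pads are 22 mm wide; open, the fingers measure 114 mm over their backs; the gripper's body (76 mm by 85 mm) begins 54 mm behind the grasp point. The pads swing forward as they close: fully open they stand 13 mm farther back than shut.
Start: joints at [-0.096, 0.494, 1.345, -0, 1.302, -0.096], TCP at [625.001, 0.003, 231.277] pointing down, gripper open.
Joint ranges: [-2.91, 2.91], [-0.82, 2.16], [0.22, 2.67], [-1.22, 4.37], [0.12, 2.79], [-3.08, 3.08]. Speed limits (rad/s): [1.89, 1.89, 2.57, 3.01, 3.01, 3.01].

### API

Orientations are given as a rotation vector (axis times angle).
In Python, from plant import manip, grab_frame, camera_params gives the robot as it stands. Calls block until the motion is done:
- manip.reach(position, orientation): joint-space move of the TCP to a pose.
- manip.move_linear(position, rotation=None, rate=150, max_force=None): straight line of the TCP; rotation=None keeps the orientation; rate is the mean speed in mm/s. With max_force (N) it stops when the force on the tool has changed by that much, and returns True; else False.
- manip.move_joints(angles): joint-space move.
- manip.command_gripper(opening, strength=None): finger opening in mm; strength is the grip in N (None keeps the last); returns when the fingers have stopped.
- manip.hold(seconds).
- manip.ik(position, orientation): joint angles nearest the present ones, or None.
- manip.read_state(): the state.
- grab_frame(name): name is "scene" or "side" or "wrist"; returns the picture (400x640x3 uint8, red, green, blue); there is no depth.
- camera_params(name): a dict with "fx", "fy", "cx", "cy" (pixels), "extrinsics" (4x4, takes a point from camera to world coordinates); the wrist camera has in their place "hand_eye" (4x4, takes a point from camera to tool coordinates, whose origin is the TCP and whose axes are the tool frame's). Camera axes: x right, y up, looking along -z (the intrinsics and any distortion apply to the point x, -y, -z); pixel columns grow to the right and rows downward; lengths in mm; the calibration is good to about 2 mm. A picture is of the moment at which its call begins: read the wrist's pose just before it. camera_params takes no time and is no camera call.
A pose or a line that the arm cannot do raises manip.MotionError and nothing moves.
- manip.job_done(): hands the job in, once; it reports no verdict.
The state is a dict: "clock": time; "joint_pos": joint angles; "qvel": joint speeds; "joint_torque": joint torques, N m; "position": TCP position; "eef_rot": TCP orientation; "force": force on the tool from outside, world axes, zero at the start; "moment": the same for the moment, N m; "finger_gap": finger opening in mm.
Only numpy, scipy, OpenCV 4.12 (cv2) and the standard library are available. Lean on these libraries where they do the work, as an engineer would, in place of code of your own. Each camera call takes 0.05 s, during which the arm holds its last target. There are 200 camera calls.

### The job

Stand every pastry tub from the tray (there may be fewer tubs than lids) on the black bed of the lid sealer and put on each the lid of its own shape so that it sits down flush, then tilt the joystick all the way in the direction of its arrow and hold it there for at least two seconds, so that the coil swings down over all the lidded tubs at once. Let the stick spring back and set all the tubs, still wearing their lids, upright on the tray again. Keep the tubs upright throughout, and do not disturb the yellow price tag and the amber jar that stand among them.

Things in the scene. Friction and masses are not known exactly. Their poses are not given: they have to be found in the camera images.
- tub_round: white plastic pastry tub, round, 66 mm across, 64 mm tall with upright sides, filled, open on top inside a rim wall 4 mm thick (about 0.16 kg). It may be absent. Origin: centre of its underside; z up.
- lid_round: white lid with a grey face for the round tub, always there: flange round, 66 mm across (flush with the tub), 10 mm thick (z 8 to 18 mm), over a plug 8 mm deep and 14 mm smaller, which drops into the tub with 3 mm of play a side. It lies plug down. Origin: centre of the plug's underside. Seated: origin 56 mm above the tub's, axes along the tub's (any yaw).
- tub_square: white plastic pastry tub, square, 62 x 62 mm, 64 mm tall with upright sides, filled, open on top inside a rim wall 4 mm thick (about 0.16 kg). It may be absent. Origin: centre of its underside; z up.
- lid_square: white lid with a grey face for the square tub, always there: flange square, 62 x 62 mm (flush with the tub), 10 mm thick (z 8 to 18 mm), over a plug 8 mm deep and 14 mm smaller, which drops into the tub with 3 mm of play a side. It lies plug down. Origin: centre of the plug's underside. Seated: origin 56 mm above the tub's, axes along the tub's (any quarter turn).
- tub_oblong: white plastic pastry tub, oblong, 110 mm along its x by 60 mm along its y, 64 mm tall with upright sides, filled, open on top inside a rim wall 4 mm thick (about 0.16 kg). It may be absent. Origin: centre of its underside; z up.
- lid_oblong: white lid with a grey face for the oblong tub, always there: flange oblong, 110 mm along its x by 60 mm along its y (flush with the tub), 10 mm thick (z 8 to 18 mm), over a plug 8 mm deep and 14 mm smaller, which drops into the tub with 3 mm of play a side. It lies plug down. Origin: centre of the plug's underside. Seated: origin 56 mm above the tub's, axes along the tub's (or half a turn).
- tray: low aluminium tray on the bench, fixed, 340 mm along its x by 170 mm along its y, floor 4 mm thick, rim walls 4 mm thick and 16 mm high; the tubs stand on it at the start. Origin: centre of its underside.
- sealer: induction lid sealer, fixed. Its bed is a black plate 130 mm along its x by 320 mm along its y, its top 15 mm above the bench; origin: centre of the bed's underside. Behind it (+x) are a white power unit 55 mm high, from x = 95 mm on, and two posts 125 mm high at x = 95 mm, y = +-172 mm, with the coil hinged between them 107 mm above the bench.
- coil (a joint): angle of the sealer's coil, an open frame 300 x 150 mm: 0 when it stands open, leaning 0.4 rad back from the bed (top 250 mm above the bench); 1.97 when it lies level over the bed, about 10 mm above seated lids. Geared to the stick: coil = 3.94 x stick_fwd.
- control: grey control box of the sealer, fixed, 130 mm along its x by 110 mm along its y, 55 mm high, with the joystick in its centre. A white arrow on its top points along its own +x. Origin: centre of its underside.
- stick_knob (a point): centre of the joystick's black ball knob, 32 mm in diameter, on a 12 mm rod; the stick turns about a pivot in the middle of the control box 55 mm above the bench, and the knob's centre lies 95 mm from that pivot (150 mm above the bench when centred).
- stick_fwd (a joint): tilt of the joystick along the control box's x: 0 centred, positive towards the arrow, stops at +-0.5 rad. A spring returns it to 0 within about a second when let go; full tilt takes about 5 N at the knob.
- stick_side (a joint): tilt of the joystick along the control box's y: 0 centred, positive towards its +y, stops at +-0.5 rad, spring-centred.
- tag_a: a small yellow price-tag stand, 103 mm tall, foot 44 mm across; a loose bystander that is not part of the job. Origin at the centre of its underside
- jar: a small amber glass jar with a steel cap, 75 mm tall; a loose bystander that is not part of the job. Origin at the centre of its underside

How it is judged (in metres and radians):
On the way, in this order (a step that is already met when the one before it is completed fails the run):
1. every tub stands on the sealer's bed with its own lid seated, the stick centred (x of lid_round in the frame of tub_round between -0.006 and 0.006 m and y of lid_round in the frame of tub_round between -0.006 and 0.006 m and z of lid_round in the frame of tub_round between 0.05 and 0.0595 m and angle between each of tub_round, tub_square, tub_oblong's own z axis and vertical below 0.1 rad and angle between each of lid_round, lid_square, lid_oblong's own z axis and vertical below 0.13 rad and x of tub_round in the frame of sealer between -0.045 and 0.045 m and y of tub_round in the frame of sealer between -0.135 and 0.135 m and z of tub_round in the frame of sealer between 0.01 and 0.021 m and x of lid_square in the frame of tub_square between -0.006 and 0.006 m and y of lid_square in the frame of tub_square between -0.006 and 0.006 m and z of lid_square in the frame of tub_square between 0.05 and 0.0595 m and x of tub_square in the frame of sealer between -0.045 and 0.045 m and y of tub_square in the frame of sealer between -0.135 and 0.135 m and z of tub_square in the frame of sealer between 0.01 and 0.021 m and x of lid_oblong in the frame of tub_oblong between -0.006 and 0.006 m and y of lid_oblong in the frame of tub_oblong between -0.006 and 0.006 m and z of lid_oblong in the frame of tub_oblong between 0.05 and 0.0595 m and x of tub_oblong in the frame of sealer between -0.045 and 0.045 m and y of tub_oblong in the frame of sealer between -0.135 and 0.135 m and z of tub_oblong in the frame of sealer between 0.01 and 0.021 m and value of joint stick_fwd between -0.08 and 0.08 rad), for 0.2 s.
2. the stick is held fully towards the arrow, the coil down over all the lidded tubs, for two seconds (x of lid_round in the frame of tub_round between -0.006 and 0.006 m and y of lid_round in the frame of tub_round between -0.006 and 0.006 m and z of lid_round in the frame of tub_round between 0.05 and 0.0595 m and angle between each of tub_round, tub_square, tub_oblong's own z axis and vertical below 0.1 rad and angle between each of lid_round, lid_square, lid_oblong's own z axis and vertical below 0.13 rad and x of tub_round in the frame of sealer between -0.045 and 0.045 m and y of tub_round in the frame of sealer between -0.135 and 0.135 m and z of tub_round in the frame of sealer between 0.01 and 0.021 m and x of lid_square in the frame of tub_square between -0.006 and 0.006 m and y of lid_square in the frame of tub_square between -0.006 and 0.006 m and z of lid_square in the frame of tub_square between 0.05 and 0.0595 m and x of tub_square in the frame of sealer between -0.045 and 0.045 m and y of tub_square in the frame of sealer between -0.135 and 0.135 m and z of tub_square in the frame of sealer between 0.01 and 0.021 m and x of lid_oblong in the frame of tub_oblong between -0.006 and 0.006 m and y of lid_oblong in the frame of tub_oblong between -0.006 and 0.006 m and z of lid_oblong in the frame of tub_oblong between 0.05 and 0.0595 m and x of tub_oblong in the frame of sealer between -0.045 and 0.045 m and y of tub_oblong in the frame of sealer between -0.135 and 0.135 m and z of tub_oblong in the frame of sealer between 0.01 and 0.021 m and value of joint stick_fwd above 0.4 rad and value of joint stick_side between -0.2 and 0.2 rad and value of joint coil above 1.5 rad), for 1.8 s.
3. the stick is let go and back at its centre (value of joint stick_fwd between -0.08 and 0.08 rad), for 0.2 s.
At the end, for the whole second after the job is handed in: every tub stands upright (within 0.1 rad) and at rest on the tray's floor with its own lid seated (within 6 mm sideways, 3.5 mm in height), and the stick is centred (within 0.08 rad) (all of step 3 and x of lid_round in the frame of tub_round between -0.006 and 0.006 m and y of lid_round in the frame of tub_round between -0.006 and 0.006 m and z of lid_round in the frame of tub_round between 0.05 and 0.0595 m and angle between each of tub_round, tub_square, tub_oblong's own z axis and vertical below 0.1 rad and angle between each of lid_round, lid_square, lid_oblong's own z axis and vertical below 0.13 rad and x of tub_round in the frame of tray between -0.15 and 0.15 m and y of tub_round in the frame of tray between -0.07 and 0.07 m and z of tub_round in the frame of tray between 0 and 0.01 m and linear speed of each of tub_round, lid_round, tub_square, lid_square, tub_oblong, lid_oblong below 0.02 m/s and x of lid_square in the frame of tub_square between -0.006 and 0.006 m and y of lid_square in the frame of tub_square between -0.006 and 0.006 m and z of lid_square in the frame of tub_square between 0.05 and 0.0595 m and x of tub_square in the frame of tray between -0.15 and 0.15 m and y of tub_square in the frame of tray between -0.07 and 0.07 m and z of tub_square in the frame of tray between 0 and 0.01 m and x of lid_oblong in the frame of tub_oblong between -0.006 and 0.006 m and y of lid_oblong in the frame of tub_oblong between -0.006 and 0.006 m and z of lid_oblong in the frame of tub_oblong between 0.05 and 0.0595 m and x of tub_oblong in the frame of tray between -0.15 and 0.15 m and y of tub_oblong in the frame of tray between -0.07 and 0.07 m and z of tub_oblong in the frame of tray between 0 and 0.01 m); the robot touches nothing.
It fails at once if a tub is tipped over (more than 0.8 rad) (angle between any of tub_round, tub_square, tub_oblong's own z axis and vertical above 0.8 rad).
It fails at once if a bystander is shifted by more than 30 mm (distance of any of tag_a, jar from where it was at the start of the episode above 0.03 m).
Of tub_round, tub_square, tub_oblong only 2 to 3 are there at a start; the rules pass over those that are not, and their reading is None.
At some moment in a run one of lid_round, lid_square, lid_oblong may be knocked a few centimetres aside while the robot is not near it.
It also fails if it takes over 210 s, if anything falls off the work surface, if the arm or the gripper's body presses on something with over 40 N, if the wrist force passes 120 N, or if a joint passes its speed limit or range.

## Working session

There is one attempt and no reset: what is moved stays moved. The work goes in short steps, each a Python script; the robot and the scene stay as the last script left them, time stands still between calls to the robot, and variables do not carry over. Pictures are saved under pics/ and viewed, about 12 in all and at most 16, crops included, and the job is handed in when it is done.

```bash
ls; mkdir -p pics; python3 - <<'E'
from plant import manip, grab_frame, camera_params
import cv2
for n in ("scene","side","wrist"):
    p=camera_params(n); print(n,p)
    cv2.imwrite(f"pics/{n}0.png",grab_frame(n)[:,:,::-1])
print(manip.read_state())
E
```

```text
pics
scene {'fx': 408.6908105938086, 'fy': 408.6908105938086, 'cx': 319.89270132886617, 'cy': 200.96012706764034, 'extrinsics': array([[-2.23737159e-01, -5.78814597e-01,  7.84165382e-01,
         1.31668117e+03],
       [ 9.74649518e-01, -1.32848940e-01,  1.80026320e-01,
         1.89076946e+02],
       [-2.63222095e-05,  8.04564989e-01,  5.93864613e-01,
         6.88851442e+02],
       [ 0.00000000e+00,  0.00000000e+00,  0.00000000e+00,
         1.00000000e+00]])}
side {'fx': 486.51091351766905, 'fy': 486.51091351766905, 'cx': 309.5319208802535, 'cy': 212.83063929050945, 'extrinsics': array([[-9.21854342e-01,  2.32044007e-01, -3.10387097e-01,
         1.77607606e+02],
       [-3.87297941e-01, -5.23535086e-01,  7.58888213e-01,
         9.84639400e+02],
       [ 1.35969265e-02,  8.19796678e-01,  5.72493258e-01,
         8.47172521e+02],
       [ 0.00000000e+00,  0.00000000e+00,  0.00000000e+00,
         1.00000000e+00]])}
wrist {'fx': 299.74223484978484, 'fy': 299.74223484978484, 'cx': 319.4184586296889, 'cy': 196.73923143323483, 'hand_eye': array([[ 9.99998851e-01,  1.12279092e-04,  
[... 292 characters left out ...]
00]])}
{'clock': 0.15, 'joint_pos': array([-9.54842241e-02,  4.94053280e-01,  1.34596996e+00,  2.71677123e-06,
        1.30249737e+00, -9.55235979e-02]), 'qvel': array([ 8.10310922e-05, -2.14565758e-03, -2.72490095e-03,  9.16973717e-04,
       -6.25988975e-04, -1.87022643e-03]), 'joint_torque': array([ 4.76028199e-04, -8.82539248e+01, -3.84067369e+01, -1.70366275e-04,
        7.04737889e-03, -2.97315989e-05]), 'position': array([6.24732864e+02, 3.95281419e-02, 2.30835636e+02]), 'eef_rot': array([-1.57070511e+00,  6.94931268e-04,  7.55645579e-04]), 'force': array([-0.22207945,  0.69741467,  0.50534439]), 'moment': array([-0.01284854,  0.01594001, -0.00705796]), 'finger_gap': 85.5986837039639}
```

View pics/scene0.png

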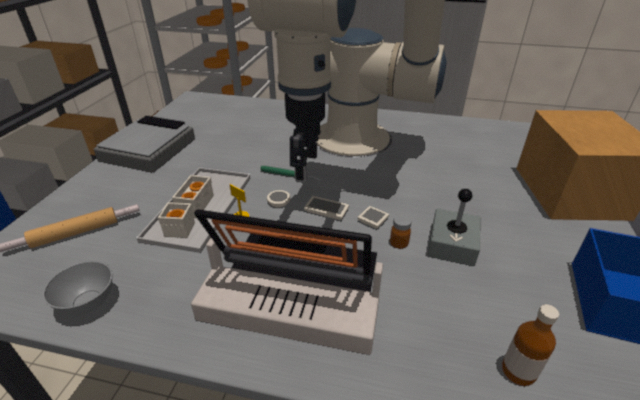

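View pics/side0.png

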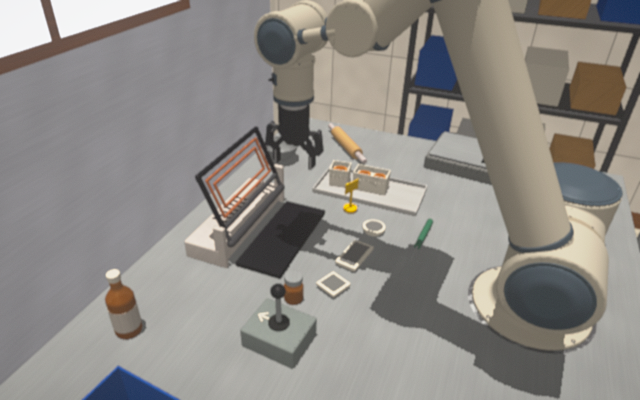

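```bash
cat > h.py <<'E'
from plant import manip, grab_frame, camera_params
import numpy as np, cv2
from scipy.spatial.transform import Rotation as R
BASE=R.from_rotvec([-np.pi/2,0,0])
def down(yaw):  # jaw axis at angle yaw from world x
    return (R.from_euler('z',yaw)*BASE).as_rotvec()
def cam(name,state=None):
    p=camera_params(name)
    if name=='wrist':
        s=state or manip.read_state(); T=np.eye(4)
        T[:3,:3]=R.from_rotvec(s['eef_rot']).as_matrix(); T[:3,3]=s['position']
        E=T@p['hand_eye']
    else: E=p['extrinsics']
    return p,E
def back(c,uv,z):
    p,E=c; uv=np.atleast_2d(np.array(uv,float))
    d=np.c_[(uv[:,0]-p['cx'])/p['fx'],-(uv[:,1]-p['cy'])/p['fy'],-np.ones(len(uv))]@E[:3,:3].T
    o=E[:3,3]; return o+d*((z-o[2])/d[:,2])[:,None]
def proj(c,X):
    p,E=c; q=(np.atleast_2d(X)-E[:3,3])@E[:3,:3]
    return np.c_[p['cx']+p['fx']*q[:,0]/-q[:,2],p['cy']-p['fy']*q[:,1]/-q[:,2]]
def shot(fn,name='wrist',scale=1):
    s=manip.read_state(); c=cam(name,s); im=grab_frame(name)[:,:,::-1]
    cv2.imwrite('pics/'+fn+'_raw.png',im)
    if scale!=1: im=cv2.resize(im,None,fx=scale,fy=scale,interpolation=cv2.INTER_CUBIC)
    cv2.imwrite('pics/'+fn+'.png',im); np.save('pics/'+fn+'.npy',c[1]); return c
def load(fn,name='wrist'): return camera_params(name),np.load('pics/'+fn+'.npy')
E
python3 - <<'E'
from h import *
c=cam('scene')
for n,uv,z in [('sq tub',(176,212),68),('obl',(195,192),68),('rlid',(279,198),18),('olid',(326,207),18),('slid',(374,215),18),('tag',(242,215),0),('jar',(400,245),0),('knob',(465,196),150),('tray c',[(140,240),(205,250),(250,178),(197,171)],16),('bed',[(235,270)],15)]:
    print(n,back(c,uv,z).round())
c=cam('side')
for n,uv,z in [('sq tub',(340,165),68),('obl',(373,172),68),('rlid',(374,227),18),('olid',(354,254),18),('slid',(333,284),18),('tag',(350,209),0),('jar',(293,300),0),('knob',(278,291),150),('tray',[(315,187),(335,161),(425,187),(412,211)],16),('bed',[(277,273),(238,261),(325,212),(290,202)],15)]:
    print(n,back(c,uv,z).round())
for P in ([480,-150,450],[480,60,400]):
  try: print(manip.ik(P,down(0)),manip.ik(P,down(np.pi/2)),manip.ik(P,down(-np.pi/2)))
  except Exception as e: print(e)
E
```

```text
sq tub [[ 621. -335.   68.]]
obl [[ 532. -329.   68.]]
rlid [[ 443. -129.   18.]]
olid [[454.   8.  18.]]
slid [[460. 139.  18.]]
tag [[ 517. -211.    0.]]
jar [[542. 215.   0.]]
knob [[514. 341. 150.]]
tray c [[ 684. -409.   16.]
 [ 681. -238.   16.]
 [ 362. -245.   16.]
 [ 361. -418.   16.]]
bed [[ 726. -143.   15.]]
sq tub [[ 615. -340.   68.]]
obl [[ 503. -340.   68.]]
rlid [[ 431. -124.   18.]]
olid [[445.  14.  18.]]
slid [[456. 144.  18.]]
tag [[ 531. -208.    0.]]
jar [[531. 217.   0.]]
knob [[507. 342. 150.]]
tray [[ 669. -259.   16.]
 [ 670. -448.   16.]
 [ 342. -404.   16.]
 [ 349. -251.   16.]]
bed [[ 601.  161.   15.]
 [ 714.  160.   15.]
 [ 588. -141.   15.]
 [ 706. -148.   15.]]
[-0.42167867  0.17121246  1.2501925   0.          1.72018769 -0.42167867] [-4.21678671e-01  1.71212464e-01  1.25019250e+00 -4.44089210e-16
  1.72018769e+00 -1.99247500e+00] [-0.42167867  0.17121246  1.2501925   0.          1.72018769  1.14911766]
[8.33290032e-04 1.57355167e-01 1.39483205e+00 0.00000000e+00
 1.58940544e+00 8.33290032e-04] [ 8.33290032e-04  1.57355167e-01  1.39483205e+00  0.00000000e+00
  1.58940544e+00 -1.56996304e+00] [ 8.33290032e-04  1.57355167e-01  1.39483205e+00 -4.44089210e-16
  1.58940544e+00  1.57162962e+00]
```

```bash
python3 - <<'E'
from h import *
manip.reach([490,20,330],down(np.pi/2)); shot('w_mid',scale=1.25)
manip.reach([540,-265,300],down(0)); shot('w_tray',scale=1.25)
print(manip.read_state()['clock'])
E
```

```text
2.8083
```

View pics/w_mid.png

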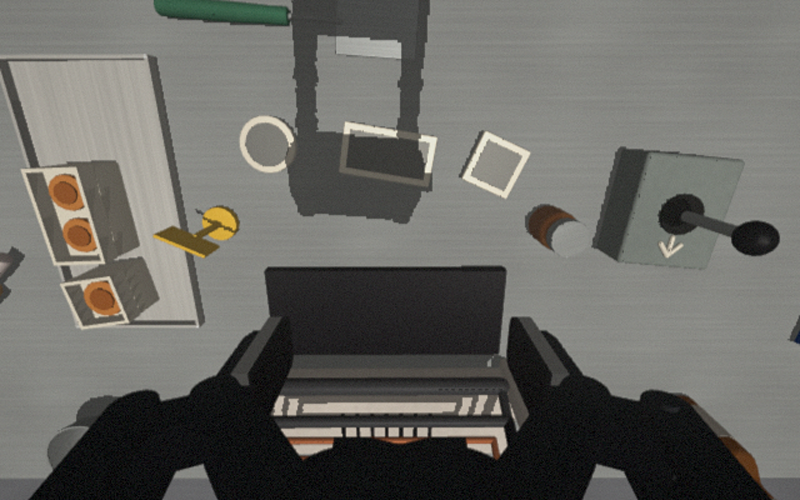

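View pics/w_tray.png

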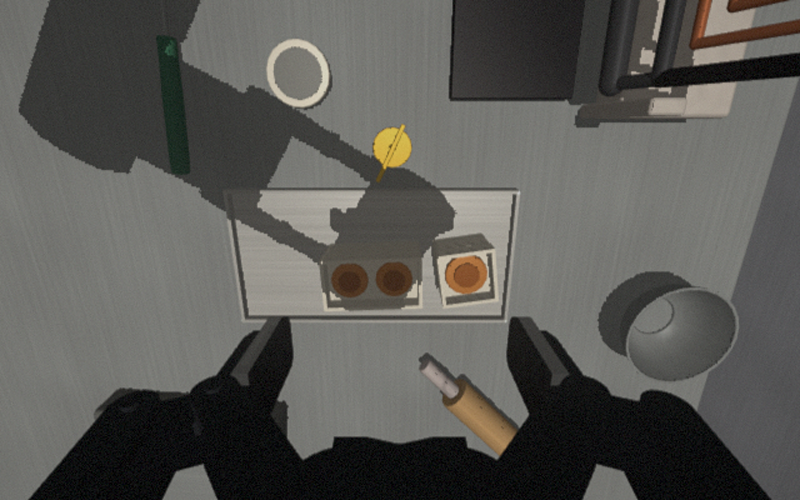

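```bash
python3 - <<'E'
from h import *
from itertools import pairwise
def quad(fn,n,uv,z):
    P=back(load(fn),np.array(uv)/1.25,z)[:,:2]; 
    if len(P)==4:
        e=[np.linalg.norm(P[i]-P[(i+1)%4]) for i in range(4)]
        a=[np.degrees(np.arctan2(*(P[(i+1)%4]-P[i])[::-1])) for i in range(4)]
        print(fn,n,P.mean(0).round(1),'edges',np.round(e),'ang',np.round(a,1))
    else: print(fn,n,P.round(1))
t,m='w_tray','w_mid'
quad(t,'obl',[(325,309),(421,306),(421,260),(322,264)],68)
quad(t,'sq',[(434,254),(494,250),(497,302),(443,307)],68)
quad(t,'tray',[(230,190),(519,188),(508,319),(244,321)],16)
quad(t,'bed',[(451,99),(584,101)],15)
quad(t,'rlid',[(298,73)],18);quad(t,'tag',[(393,147)],3)
quad(m,'olid',[(344,122),(437,136),(433,190),(340,172)],18)
quad(m,'slid',[(483,131),(530,153),(510,197),(461,175)],18)
quad(m,'rlid',[(268,143)],18)
quad(m,'bed',[(265,268),(505,266)],15)
quad(m,'bedback',[(275,356),(495,356)],15)
quad(m,'box',[(651,153),(744,162),(706,269),(620,263)],55)
quad(m,'arrowtip',[(668,256),(676,232),(683,215)],55)
quad(m,'knob',[(755,238)],150)
quad(m,'tag',[(220,222)],3); quad(m,'jar',[(570,240)],75)
quad(m,'obl',[(22,170),(85,165),(103,262),(50,266)],68)
quad(m,'sq',[(62,282),(116,276),(130,320),(80,328)],68)
E
```

```text
w_tray obl [ 508.9 -352.7] edges [107.  54. 106.  54.] ang [   2.1   91.1 -177.4  -90. ]
w_tray sq [ 611.5 -345. ] edges [63. 61. 60. 63.] ang [   4.2  -82.3 -173.9  100.8]
w_tray tray [ 509.  -340.6] edges [329. 168. 338. 169.] ang [   0.5  -89.  -179.4   88.1]
w_tray bed [[ 592.8 -160.8]
 [ 734.2 -162.5]]
w_tray rlid [[ 433.2 -136.2]]
w_tray tag [[ 530.9 -211. ]]
w_mid olid [444.9   6.8] edges [108.  63. 114.  57.] ang [  81.7   -2.7 -101.   172.5]
w_mid slid [455.4 134.2] edges [62. 56. 67. 55.] ang [  66.4  -19.8 -113.6  155.5]
w_mid rlid [[ 430.2 -134.2]]
w_mid bed [[ 588.1 -156.6]
 [ 585.8  156.9]]
w_mid bedback [[ 722.1 -157.6]
 [ 722.6  154.4]]
w_mid box [507.6 338. ] edges [104. 126. 104. 127.] ang [ 84.6  -4.4 -94.3 175.3]
w_mid arrowtip [[558.  336. ]
 [528.5 338.7]
 [508.4 342.1]]
w_mid knob [[506.9 337.9]]
w_mid tag [[ 529.1 -212.1]]
w_mid jar [[531.8 208.1]]
w_mid obl [ 507.3 -350.2] edges [ 69. 110.  63. 109.] ang [ 94.3  -4.2 -85.6 178.9]
w_mid sq [ 610.4 -341.3] edges [65. 58. 64. 61.] ang [  96.6    3.3  -80.3 -175.5]
```

```bash
cat >> h.py <<'E'
def st(t=''):
    s=manip.read_state(); print(t,'t',round(s['clock'],1),'p',s['position'].round(1),'F',s['force'].round(1),'gap',round(s['finger_gap'],1)); return s
def pick(x,y,yaw,z,zup,strength=40,gmin=50):
    manip.command_gripper(85)
    manip.reach([x,y,max(zup,z+60)],down(yaw))
    if manip.move_linear([x,y,z],rate=120,max_force=15): st('contact on descent')
    manip.command_gripper(40,strength); s=st('gripped')
    if s['finger_gap']<gmin: raise SystemExit('missed')
    manip.move_linear([x,y,zup],rate=150); return st('up')
def place(x,y,yaw,z,zup,via=None,fz=6,rel=85):
    if via: manip.reach(via,down(yaw))
    manip.reach([x,y,zup],down(yaw))
    manip.move_linear([x,y,z+15],rate=150)
    hit=manip.move_linear([x,y,z-2],rate=30,max_force=fz); st('placed hit=%s'%hit)
    manip.command_gripper(rel); manip.move_linear([x,y,zup],rate=150); st('released')
E
python3 - <<'E'
from h import *
r=np.radians
pick(611,-343,r(-84),29,190); place(645,65,0,40,200,via=[560,-60,220])
pick(508,-351,r(-89),29,190); place(645,-65,0,40,200,via=[560,-60,220])
manip.reach([490,20,330],down(np.pi/2)); shot('w2',scale=1.25)
E
```

```text
gripped t 6.2 p [ 611.3 -343.3   29.9] F [-1.1  0.6  7.1] gap 61.6
up t 7.4 p [ 610.5 -342.7  188.9] F [ 0.2  0.3 -2.9] gap 61.5
placed hit=True t 10.8 p [644.9  65.   40.5] F [-1.1  0.4  6.4] gap 61.4
released t 12.4 p [644.5  65.  199.1] F [-0.5  0.3 -0.9] gap 84.8
gripped t 16.1 p [ 508.2 -351.1   29.7] F [-1.2  1.2  7.7] gap 59.3
up t 17.3 p [ 507.6 -350.7  189.1] F [-0.3 -1.1 -2. ] gap 59.3
placed hit=True t 20.5 p [645.  -65.   40.3] F [1.1 0.5 5.1] gap 59.4
released t 22.1 p [644.5 -64.9 199.1] F [-0.5  0.5 -0.3] gap 85.0
```

View pics/w2.png

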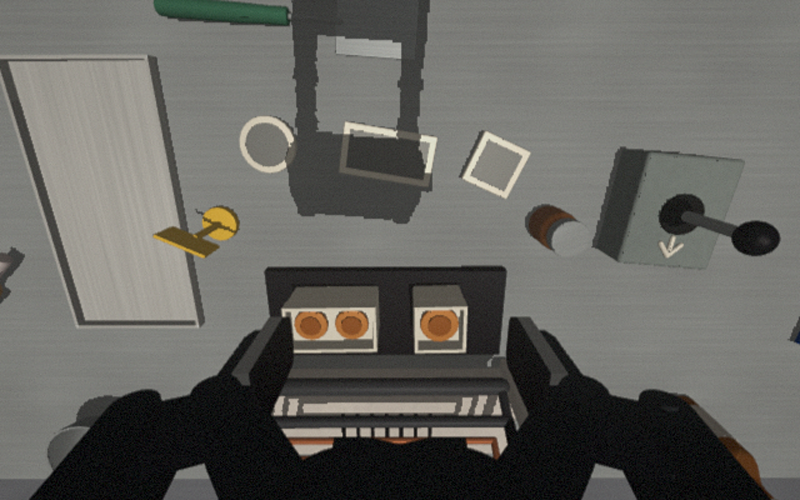

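```bash
python3 - <<'E'
from h import *
r=np.radians
V={'olid':(445,7,18,-8),'otub':(645,-65,79,0),'slid':(455,134,18,-23),'stub':(645,65,79,0)}
tiles=[]
for n,(x,y,z,a) in V.items():
    a=r(a); d=np.array([-np.sin(a),np.cos(a)])*-45
    manip.reach([x+d[0],y+d[1],z+150],down(a)); manip.hold(.3); c=shot('c_'+n)
    im=cv2.imread(f'pics/c_{n}_raw.png'); u=proj(c,[[x,y,z]])[0].round().astype(int); print(n,u)
    x0,y0=u[0]-100,max(u[1]-75,0); tiles.append(cv2.resize(im[y0:y0+150,x0:x0+200],(400,300),interpolation=cv2.INTER_CUBIC)); print('origin',x0,y0)
cv2.imwrite('pics/mont.png',np.vstack([np.hstack(tiles[:2]),np.hstack(tiles[2:])])); st()
E
```

```text
olid [321 136]
origin 221 61
otub [322 136]
origin 222 61
slid [320 135]
origin 220 60
stub [322 136]
origin 222 61
 t 29.3 p [644.6  20.4 229.1] F [0.3 0.4 0.3] gap 84.9
```

View pics/mont.png

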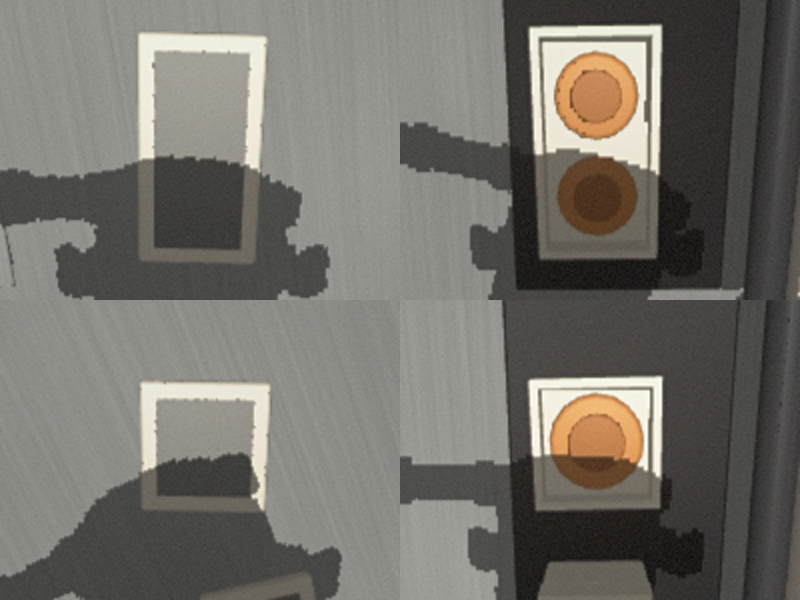

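```bash
python3 - <<'E'
from h import *
D={'olid':(18,(221,61),[(138,33),(267,36),(256,264),(139,262)]),'otub':(79,(222,61),[(129,27),(262,25),(257,257),(140,260)]),
'slid':(18,(220,60),[(140,82),(270,84),(266,211),(141,210)]),'stub':(79,(222,61),[(128,79),(262,77),(261,209),(136,210)])}
for n,(z,o,q) in D.items():
    P=back(load('c_'+n),np.array(q)/2+o,z)[:,:2]
    e=[P[(i+1)%4]-P[i] for i in range(4)]
    print(n,P.mean(0).round(1),[round(float(np.linalg.norm(k)),1) for k in e],[round((np.degrees(np.arctan2(k[1],k[0]))+45)%90-45,1) for k in e])
E
```

```text
olid [444.6   4.1] [58.5, 108.5, 59.7, 108.7] [np.float64(-9.3), np.float64(-8.9), np.float64(-9.0), np.float64(-9.5)]
otub [643.7 -64.4] [60.0, 109.3, 59.5, 110.1] [np.float64(0.8), np.float64(0.6), np.float64(1.5), np.float64(0.9)]
slid [457.  133.9] [60.3, 60.0, 61.9, 60.4] [np.float64(-23.9), np.float64(-22.8), np.float64(-23.5), np.float64(-24.4)]
stub [643.6  67.3] [62.1, 62.2, 61.9, 61.8] [np.float64(0.8), np.float64(1.5), np.float64(0.5), np.float64(1.7)]
```

```bash
python3 - <<'E'
from h import *
r=np.radians
pick(445.9,3.9,r(-10),3,150); place(645,-64.4,0,74,200,via=[560,-30,200])
a=r(-24.5); d=np.array([-np.sin(a),np.cos(a)])*-45
manip.reach([457+d[0],134+d[1],168],down(a)); manip.hold(.3); c=shot('d_slid'); im1=cv2.imread('pics/d_slid_raw.png')
manip.reach([645,-109.4,240],down(0)); manip.hold(.3); shot('d_ol'); im2=cv2.imread('pics/d_ol_raw.png')
cv2.imwrite('pics/m2.png',np.hstack([cv2.resize(i[61:211,220:420],(400,300)) for i in (im1,im2)])); st()
E
```

```text
gripped t 32.1 p [446.2   3.9   3.6] F [-0.5  0.6 11.9] gap 59.2
up t 33.3 p [445.5   4.  149.4] F [ 0.1  0.7 -1.4] gap 58.9
placed hit=True t 35.7 p [645.  -64.4  74.7] F [-1.1  0.4  7.3] gap 58.7
released t 37.1 p [644.5 -64.3 199. ] F [ 0.3  0.1 -0.5] gap 84.9
 t 39.9 p [ 644.8 -108.9  240. ] F [-0.4  0.7 -0.1] gap 84.8
```

View pics/m2.png

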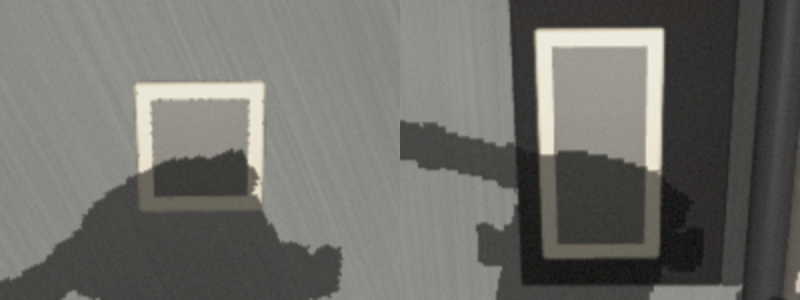

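```bash
python3 - <<'E'
from h import *
r=np.radians
pick(457.7,133.4,r(-24.5),3,150); place(645,67.3,0,74,200,via=[560,80,200])
manip.reach([560,0,330],down(np.pi/2)); manip.hold(.3); shot('e'); im1=cv2.imread('pics/e_raw.png')[20:320,120:520]
manip.reach([465,340,240],down(r(85))); manip.hold(.3); c=shot('knob'); im2=cv2.imread('pics/knob_raw.png')[20:320,120:520]
print(proj(c,[[508,339,150]]))
cv2.imwrite('pics/m3.png',np.hstack([im1,im2])); st()
E
```

```text
gripped t 43.1 p [458.  133.5   3.7] F [-1.8 -0.8 11.8] gap 60.9
up t 44.2 p [457.3 133.3 149.4] F [-0.7 -0.5 -0.4] gap 60.8
placed hit=True t 46.7 p [645.   67.3  74.7] F [-1.6  0.3  8. ] gap 60.7
released t 48.0 p [644.5  67.3 199.1] F [-0.9  0.6 -1.3] gap 85.0
[[324.25481497 249.62040891]]
 t 51.6 p [465.3 339.7 240.1] F [ 0.2 -0.4  0.4] gap 85.3
```

View pics/m3.png

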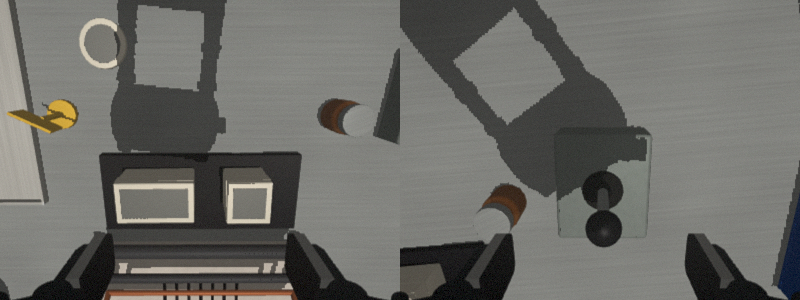

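```bash
python3 - <<'E'
from h import *
a=np.radians(-5); rot=down(np.radians(85)); piv=np.array([508,339,55]); d=np.array([np.cos(a),np.sin(a),0])
tcp=lambda t: piv+95*(np.sin(t)*d+np.cos(t)*np.array([0,0,1]))-[0,0,17]
manip.command_gripper(85); manip.reach(tcp(0)+[0,0,70],rot)
print(manip.move_linear(tcp(0),rate=100,max_force=15))
manip.command_gripper(20,25); st('grip')
for t in np.arange(.08,.481,.08): manip.move_linear(tcp(t),rate=40)
st('tilted'); manip.hold(1); shot('coil','scene'); manip.hold(1.6); st()
for t in np.arange(.40,-.01,-.08): manip.move_linear(tcp(t),rate=50)
manip.command_gripper(85); st('rel'); manip.move_linear(tcp(0)+[0,0,90],rate=150); manip.hold(.6)
manip.reach([490,20,330],down(np.pi/2)); manip.hold(.2); shot('w3'); st()
im=[cv2.imread('pics/coil_raw.png')[120:370,100:500],cv2.imread('pics/w3_raw.png')[100:350,200:600]]
cv2.imwrite('pics/m4.png',np.hstack(im))
E
```

```text
False
grip t 53.6 p [508.2 339.1 133.3] F [ 0.  -0.   5.2] gap 30.4
tilted t 55.6 p [551.5 335.2 122.3] F [-3.8 -0.1  4.3] gap 30.6
 t 58.3 p [551.7 335.2 122.3] F [-3.2  0.3  3.9] gap 30.4
rel t 60.7 p [508. 339. 133.] F [-0.6 -0.4 -0. ] gap 85.1
 t 63.5 p [490.1  20.6 329.7] F [-0.2 -0.2  0.5] gap 85.3
```

View pics/m4.png

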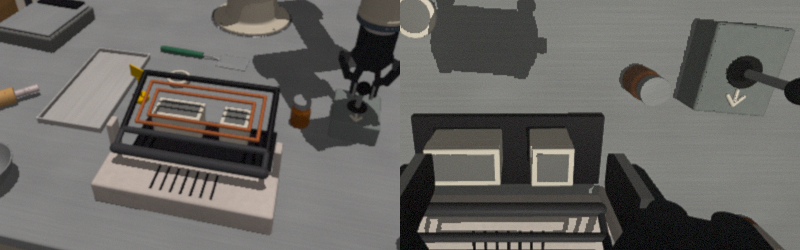

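```bash
python3 - <<'E'
from h import *
r=np.radians
for (x,y),X in (((645,-64.4),450),((645,67.3),590)):
    pick(x,y,0,40,200); manip.reach([560,-60,220],down(0))
    place(X,-341,r(-90),29,200)
manip.reach([520,-265,300],down(0)); manip.hold(.3); shot('fin')
im=[cv2.imread('pics/fin_raw.png')[50:300,150:550]]; shot('fins','scene'); im.append(cv2.imread('pics/fins_raw.png')[120:370,100:500])
cv2.imwrite('pics/m5.png',np.hstack(im)); st()
E
```

```text
gripped t 67.0 p [645.2 -64.5  40.6] F [-0.1 -0.5  6. ] gap 59.6
up t 68.2 p [644.5 -64.3 199. ] F [-0.  -0.1 -1.8] gap 59.6
placed hit=True t 71.5 p [ 450.  -341.    29.3] F [ 1.4 -1.   2.4] gap 59.3
released t 73.1 p [ 449.7 -340.7  199.2] F [ 0.2  0.  -0.7] gap 85.0
gripped t 76.8 p [645.2  67.3  40.7] F [-1.1 -0.1  4.9] gap 61.7
up t 78.0 p [644.5  67.3 199. ] F [ 0.2  0.  -2.8] gap 61.4
placed hit=True t 81.5 p [ 589.9 -340.9   29.4] F [-0.  -0.1  6.6] gap 61.7
released t 83.2 p [ 589.6 -340.7  199. ] F [-0.4  0.2  0.7] gap 85.1
 t 85.0 p [ 520.  -265.   299.9] F [-0.1 -0.4  1.1] gap 85.0
```

View pics/m5.png

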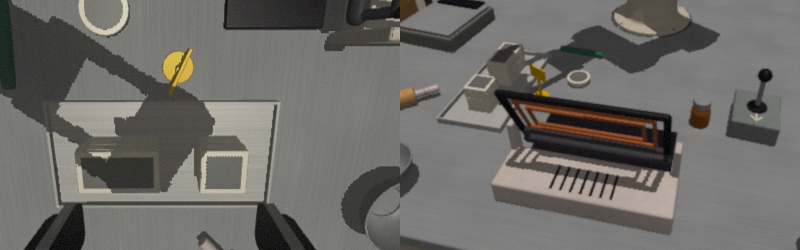

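Both tubs stand lidded on the tray, the stick is centred, the coil is open, and the tag and jar look undisturbed. I am handing the job in.

```bash
python3 -c "
from h import *
manip.job_done(); st()"
```

```text
the job is handed in; nothing more can be done
the job is handed in; nothing more can be done
```

I sealed both tubs that were there, the square and the oblong (there was no round one), and handed the job in at about 85 s of the 210 s allowed. No verdict is reported.

- **Lids and bed:** I stood both tubs on the bed and put on their own lids. Each came to rest at the expected seated height, and in the pictures both sat flush.
- **Sealing:** I held the stick at about 0.47 rad towards the arrow (worked out from the gripper's position) for about 2.6 s. The scene picture taken during the hold shows the coil down over both tubs.
- **End state:** I led the stick back to its centre and let go. The last pictures show both tubs upright and lidded on the tray, the stick centred and the coil open. The price tag and jar look undisturbed; I compared them by eye and did not measure them again.

No check failed. The wrist camera read about 1.3 mm and 1° off from the gripped positions, and I corrected for that when placing the lids. The round lid was left where it lay, and I saw no lid knocked aside.

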